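Free the plunge lock and hold the router at its set depth

TASK

The plunge router on the mortising jig is unplugged and locked fully up. Swing its red-knobbed plunge-lock lever from the red notch over into the green notch, then press the router down against its springs until the black pointer is level with the orange marker on the depth scale, without plunging past it. Finish while still holding it pressed at that depth, so that I can set the depth rod; leave the other things on the bench where they lie.

Things in the scene. Friction and masses are not known exactly. Their poses are not given: they have to be found in the camera images.
- router_jig: plywood jig board, screwed down, 185 x 226 mm on two pine rails, top 48 mm above the bench, with the router's round base (150 mm across) on it. Origin on the bench under the router's centre; z up, -x is the router's front, where the lever is; looking from the front along +x, +y is on the left
- router_head: green and black router motor; slides straight down two columns, up to 32 mm, against springs (about 7 N to start, 15 N at the bottom) and springs back up when let go. Locked while the lever is on red. Origin = the jig's origin when fully up, sinks with the head. Side handles: black mushrooms 42 mm wide at y = +-98 mm, tops at z = 192 mm
- head_top (a point): centre of the flat round black top of the motor (about 58 mm across the flat, 77 mm barrel below), 246 mm above the bench when fully up; press here
- lock_lever (a joint): plunge-lock lever, swings level about an upright pivot 80 mm in front of the router's centre: 0 = red notch (locked; lever points to the front and 0.45 rad toward the jig's +y), 0.9 = green notch (free; 0.45 rad toward -y). Grows counter-clockwise from above. A spring plunger keeps it in either notch (about 5 N at the knob to leave) and snaps it home past the middle
- lever_knob (a point): top centre of the lever's upright round red knob: 17 mm across at most, 37 mm tall above the lever's flat arm, top 176 mm above the bench with the head up
- lever_pivot (a point): point on the lever's upright pivot axis, at the height of the knob's top, 75 mm from the knob
- pointer (a point): tip of the black pointer on the router head, 136 mm above the bench when fully up; it sinks with the head along the white depth scale at the router's front left
- marker (a point): middle of the orange marker line (3 mm thick) across the white depth scale, fixed 14 to 26 mm below the pointer's starting height; its place differs each time. Axes as the jig's, z up
- combi_square: steel combination square, 300 mm long, lying loose in front of the jig
- pencil: green pencil, 160 mm, lying loose along the jig's front edge
- sanding_block: black rubber sanding block 64 x 108 x 37 mm, loose on the right of the jig
- offcut_f: small brown mitred wood offcut 40 x 60 x 19 mm, loose near the saw
- mitre_saw: grey mitre saw bolted to the bench on the jig's left, 430 x 410 mm and about 300 mm tall, origin on the bench under its middle; not part of the job, so pass clear of it or over it

How it is judged (in metres and radians):
On the way:
1. the lock lever is in the green notch while the router is still up (value of joint lock_lever above 0.78 rad and z of head_top in the frame of router_jig above 0.241 m), for 0.1 s.
At the end, for the whole second after the job is handed in: the lever is in the green notch and the robot is still pressing the router down (more than 4 N), at rest, with the pointer within 3 mm of the height of the orange marker (value of joint lock_lever above 0.78 rad and z of pointer in the frame of marker between -0.003 and 0.003 m and contact force between any of the fingers, the arm and router_head above 4 N and linear speed of router_head below 0.01 m/s); the arm keeps its last pose, push and grip.
It fails at once if the router is plunged more than 6 mm past the marker (z of pointer in the frame of marker below -0.006 m).
It fails at once if a bystander is shifted more than 30 mm (distance of any of combi_square, pencil, sanding_block, offcut_f from where it was at the start of the episode above 0.03 m).
It also fails if it takes over 53 s, if anything falls off the work surface, if the arm or the gripper's body presses on something with over 40 N, if the wrist force passes 120 N, or if a joint passes its speed limit or range.

ROBOT

A 6-joint arm with a two-finger parallel gripper is mounted at the origin on a cart in front of the work surface, level with it; the furniture and walls round the work are solid. World frame = base frame: x ahead of the robot, y to its left, z up, the work surface at z = 0. Lengths are in m, angles in degrees, forces in N, time in s.
With the tool pointing down it reaches from about 0.325 to 0.775 m from the base axis. Payload 5.5 kg.
Tool frame: the origin (TCP) lies at the centre of the arm's flange, where the gripper is bolted on; the fingertips stand 182 mm ahead of it and the grasp point (between the pads) lies 163 mm ahead of it; z points along the fingers, y is the line along which they close (so a half turn about z gives the same grasp; the last joint's range is limited). The gripper opens to 88 mm and grips with 3 to 60 N. Pads are 20 mm wide; open, the fingers measure 115 mm over their backs; the gripper's body (75 mm by 178 mm) begins 61 mm behind the grasp point.
Start: joints at [73.7, 5.22, 70.514, -0, 104.267, -3.249], TCP at [0.136, 0.585, 0.405] pointing down, gripper open.
Joint ranges: [-164.24, 164.24], [-49.07, 125.15], [9.68, 141.18], [-86.29, 266.29], [3.28, 154.24], [-151.56, 151.56]. Speed limits (degrees/s): [147.25, 147.25, 172.46, 180, 180, 180].

INTERFACE

Orientations are given as [roll, pitch, yaw] about the fixed x, y, z axes, in that order (R = Rz(yaw) Ry(pitch) Rx(roll)).
In Python, from station import r gives the robot as it stands. The module is installed in compiled form; this text tells all that it offers. Calls block until the motion is done:
- r.reach(position, orientation): joint-space move of the TCP to a pose.
- r.servo_line(position, rotation=None, speed=0.15): straight line of the TCP; rotation=None keeps the orientation; speed is the mean speed in m/s.
- r.move_joints(angles): joint-space move.
- r.let_go() and r.grab(squeeze=None): open the fingers fully, or close them until they stop; squeeze is the grip in N (None keeps the last).
- r.wait(seconds).
- r.inverse_kinematics(position, orientation): joint angles nearest the present ones, or None.
- r.sense(): the state.
- r.snapshot(name): name is "scene" or "side" or "wrist"; returns a dict with "frame" (400x640x3 uint8, red, green, blue), "fx", "fy", "cx", "cy" (pixels), "R" (3x3) and "t" (3): a world point X has camera coordinates R X + t. Camera axes: x right, y down, z forward; pixel columns grow to the right and rows downward; lengths in m; the calibration is good to about 2 mm. A picture is of the moment at which its call begins. There is no depth.
A pose or a line that the arm cannot do raises r.IKError and nothing moves.
- r.hand_in(): hands the job in; it is judged then, once.
The state is a dict: "clock": time; "joints": joint angles; "joint_vel": joint speeds; "joint_torque": joint torques, N m; "tcp_pos": TCP position; "orientation": TCP orientation; "contact_force": force on the tool from outside, world axes, zero at the start; "torque": the same for the moment, N m; "opening": finger opening in m; "gripper_force": force on a finger pad.
Only numpy, scipy, OpenCV 4.12 (cv2) and the standard library are available. Lean on these libraries where they do the work, as an engineer would, in place of code of your own. Each camera call takes 0.05 s, during which the arm holds its last target. There are 200 camera calls.

## Working session

There is one attempt and no reset: what is moved stays moved. The work goes in short steps, each a Python script; the robot and the scene stay as the last script left them, time stands still between calls to the robot, and variables do not carry over. Pictures are saved under pics/ and viewed, at most 10 in all, crops included, and the job is handed in when it is done.

```bash
mkdir -p pics; cat > h.py <<'E'
from station import r
import numpy as np, cv2
def snap(n,f):
    s=r.snapshot(n); cv2.imwrite('pics/'+f,s['frame'][:,:,::-1]); np.save('pics/'+f+'.npy',s,allow_pickle=True); return s
def load(f): return np.load('pics/'+f+'.npy',allow_pickle=True).item()
def proj(s,X):
    c=np.array(s['R'])@np.array(X)+np.array(s['t']); return s['fx']*c[0]/c[2]+s['cx'],s['fy']*c[1]/c[2]+s['cy']
def ray(s,u,v):
    R=np.array(s['R']); d=R.T@np.array([(u-s['cx'])/s['fx'],(v-s['cy'])/s['fy'],1]); return -R.T@np.array(s['t']),d
def atz(s,u,v,z):
    c,d=ray(s,u,v); return c+d*(z-c[2])/d[2]
def tri(*l):
    A=np.zeros((3,3));b=np.zeros(3)
    for s,u,v in l:
        c,d=ray(s,u,v); d=d/np.linalg.norm(d); P=np.eye(3)-np.outer(d,d); A+=P;b+=P@c
    return np.linalg.solve(A,b)
E
python3 - <<'E'
from h import *
for n in('scene','side','wrist'):
    s=snap(n,n+'1.png'); print(n,ray(s,320,200),s['fx'])
print(r.sense())
E
```

```text
scene (array([ 0.15523183, -0.80127959,  0.93945592]), array([ 0.27628275,  0.58624491, -0.7618025 ])) 415.9921845153975
side (array([-0.04671109, -0.99378189,  0.59041064]), array([ 0.46336926,  0.78008986, -0.42059308])) 432.42963641037244
wrist (array([0.05334274, 0.60390182, 0.3838096 ]), array([ 0.3220608 , -0.06133668, -0.94526873])) 277.2237094447485
{'clock': 0.15, 'joints': array([ 7.36995104e+01,  5.25405335e+00,  7.05640705e+01, -1.11814434e-03,
        1.04267645e+02, -3.24918886e+00]), 'joint_vel': array([-0.01005568, -0.04477455, -0.15886189,  0.01912888, -0.00882694,
       -0.04090954]), 'joint_torque': array([ 1.99000264e-03, -4.47047138e+01, -4.06905234e+01,  6.99110376e-02,
        2.74263817e-02, -1.34860934e-04]), 'tcp_pos': array([0.13551881, 0.58454879, 0.40377682]), 'orientation': array([-1.79914307e+02, -3.77896156e-03,  1.66948422e+02]), 'contact_force': array([-0.37865195,  0.21621755, -0.38035166]), 'torque': array([-0.04171478,  0.04473489,  0.05660001]), 'gripper_force': 0.0, 'opening': 0.08813132897301791}
```

View pics/scene1.png

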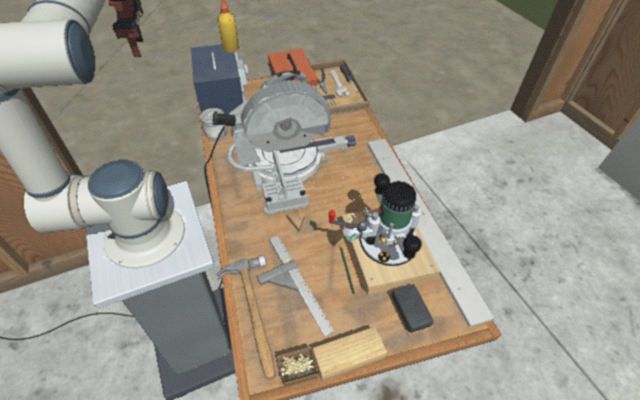

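View pics/side1.png

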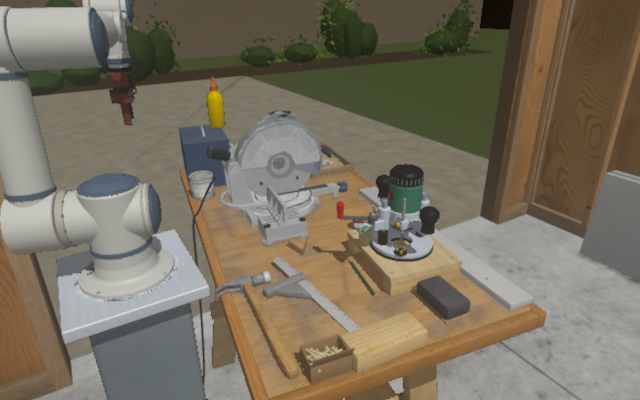

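The scene view shows the router top at about (399,187) and the red knob at (332,212). In the side view the top is at (406,170) and the knob at (340,203). The saw is between the arm and the router.

```bash
python3 - <<'E'
from h import *
a=load('scene1.png');b=load('side1.png')
print('top',tri((a,399,187),(b,406,170)),atz(a,399,187,.246),atz(b,406,170,.246))
print('knob',tri((a,332,212),(b,340,203)),atz(a,332,212,.172),atz(b,340,203,.172))
for n,s,(u,v) in(('a',a,(375,220)),('b',b,(385,205))):
    im=s['frame'][v-60:v+65,u-75:u+75,::-1]; cv2.imwrite(f'pics/crop_{n}.png',cv2.resize(im,None,fx=2.6,fy=4*.65,interpolation=cv2.INTER_CUBIC))
x=[cv2.imread(f'pics/crop_{n}.png') for n in 'ab']; cv2.imwrite('pics/crop.png',np.hstack(x))
print(x[0].shape)
E
```

```text
top [ 0.59489844 -0.29640423  0.23392235] [ 0.58570546 -0.30328997  0.246     ] [ 0.57466015 -0.32190283  0.246     ]
knob [ 0.44430344 -0.25579186  0.17191255] [ 0.44433755 -0.25591613  0.172     ] [ 0.44414295 -0.25587186  0.172     ]
(325, 390, 3)
```

View pics/crop.png

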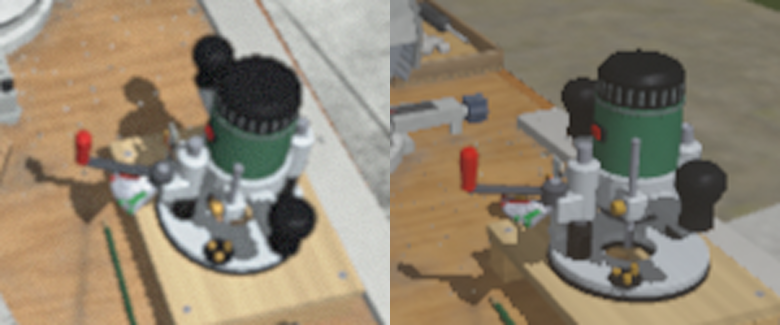

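The crops confirm those positions. The depth scale isn't visible from either camera, so I'll go over the saw and look from the front with the wrist camera.

```bash
python3 - <<'E'
from h import *
p=r.sense()['tcp_pos']
r.servo_line([p[0],p[1],.58],speed=.3)
for tgt in ([.36,-.17,.39],[.34,-.17,.40],[.38,-.17,.42]):
  for a in (35,28,20):
    q=r.inverse_kinematics(tgt,[0,180-a,0])
    if q is not None: break
  if q is not None: break
print(tgt,a,q)
h=r.inverse_kinematics([.42,-.20,.58],[180,0,180]); print(h)
if q is not None and h is not None:
    r.move_joints(h); r.grab(); r.reach(tgt,[0,180-a,0]); s=snap('wrist','w1.png')
    print(ray(s,320,200)); z=r.sense(); print(z['clock'],z['tcp_pos'],z['contact_force'],z['opening'])
E
```

```text
[0.36, -0.17, 0.39] 35 [ -38.99348844  -41.5829418   112.48383008   21.42146282   81.18611849
 -126.99179567]
[ -29.65475699   -8.89431102   65.99204067    0.          122.90227035
 -119.65475699]
(array([ 0.30212103, -0.16945661,  0.32763135]), array([ 0.8109833 ,  0.01383052, -0.58577565]))
6.0333 [ 0.36022577 -0.17007951  0.39230611] [ 0.54493064 -0.24339946  0.0260817 ] 0.0006050947531477994
```

View pics/w1.png

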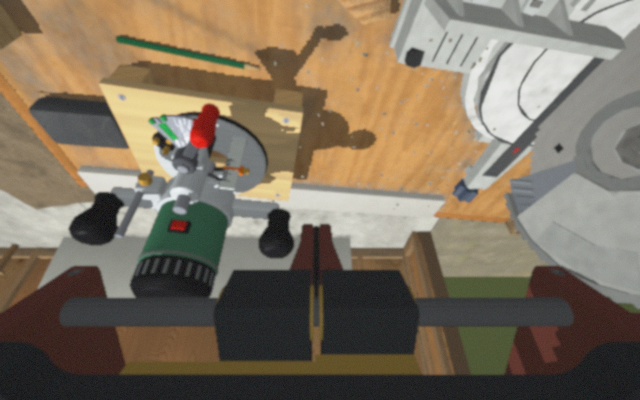

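The wrist view is upside down. The knob is at about (208,112), and something orange, probably the marker, is at (237,171). I'll zoom in, turned upright.

```bash
python3 - <<'E'
from h import *
s=load('w1.png'); im=s['frame'][90:220,130:290,::-1]
cv2.imwrite('pics/w1c.png',cv2.resize(cv2.rotate(im,cv2.ROTATE_180),None,fx=4.5,fy=4.5,interpolation=cv2.INTER_CUBIC))
E
```

```text
(no output)
```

View pics/w1c.png

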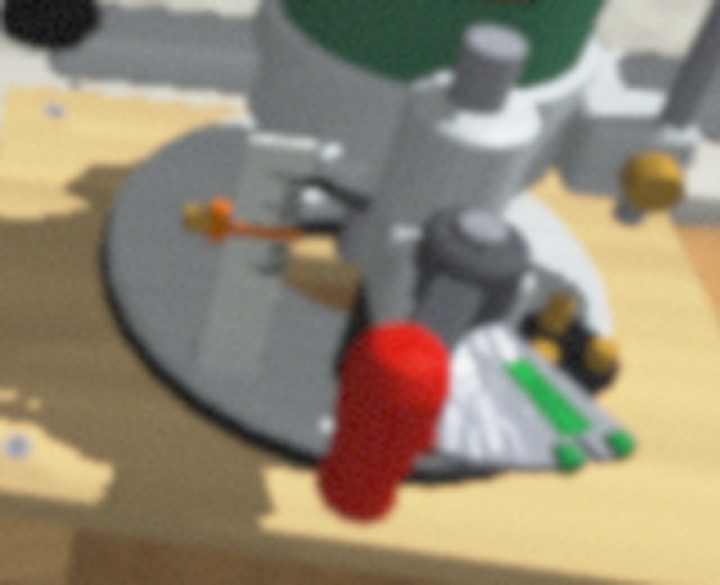

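```bash
cat > fit.py <<'E'
from h import *
from scipy.optimize import least_squares
a=load('scene1.png');b=load('side1.png');w=load('w1.png')
k=[-.080-.075*np.cos(.45),.075*np.sin(.45),.176]
obs=[(a,399.5,189,[0,0,.246]),(b,406,168,[0,0,.246]),(a,332,211,k),(b,340,202,k),(w,200,142,k),
(a,381.5,180,'L'),(a,412,245,'R'),(w,97,218,'R'),(w,277,232,'L'),(w,182,170,[-.08,0,.15])]
def res(p):
    c,s=np.cos(p[2]),np.sin(p[2]);o=[]
    for cam,u,v,P in obs:
        if P=='L':P=[0,.098,p[3]]
        if P=='R':P=[0,-.098,p[3]]
        q=proj(cam,[p[0]+c*P[0]-s*P[1],p[1]+s*P[0]+c*P[1],P[2]]); o+=[q[0]-u,q[1]-v]
    return np.array(o)
f=least_squares(res,[.586,-.305,-.1,.175],loss='soft_l1'); p=f.x
def W(P): c,s=np.cos(p[2]),np.sin(p[2]); return np.array([p[0]+c*P[0]-s*P[1],p[1]+s*P[0]+c*P[1],P[2]])
def J(X): c,s=np.cos(p[2]),np.sin(p[2]); d=X-np.array([p[0],p[1],0]); return np.array([c*d[0]+s*d[1],-s*d[0]+c*d[1],X[2]])
E
python3 - <<'E'
from fit import *
print(p,np.degrees(p[2])); print(res(p).reshape(-1,2).round(1).tolist())
print('knob',W(k),'tip',J(atz(w,225.6,179.3,.136)),'marker@.118',J(atz(w,231.8,168,.118)))
E
```

```text
[ 0.58009222 -0.31330258 -0.18224613  0.1649317 ] -10.441934146862003
[[-0.3, 1.8], [-0.7, 0.4], [-1.5, -0.0], [-1.5, -0.5], [-0.2, 0.8], [-1.3, 3.9], [-2.8, 2.0], [1.3, 0.3], [-0.3, 2.2], [-0.4, 1.4]]
knob [ 0.44091443 -0.2544816   0.176     ] tip [-0.05801338  0.03679739  0.136     ] marker@.118 [-0.05677234  0.03994585  0.118     ]
```

```bash
python3 - <<'E'
from fit import *
print('sawhandle',tri((a,351,141),(b,343,186),(w,463,192)),'sawbase',atz(a,283,208,.03),atz(b,285,235,.06))
Y=180+np.degrees(p[2]); O=[180,0,Y]
S=W([-.1475,.0326+.045,.332]);
print(S)
r.reach([S[0],S[1],.45],O)
r.servo_line(S,speed=.15)
z=r.sense();print(z['clock'],z['tcp_pos'],z['contact_force'].round(1))
for th in np.linspace(.45,-.42,12):
    kx,ky=-.08-.075*np.cos(th),.075*np.sin(th)
    r.servo_line(W([kx,ky+.022,.332]),speed=.06)
    z=r.sense();f=z['contact_force'];print(round(th,2),f.round(1))
    if np.linalg.norm(f)>25:break
E_=W([kx,ky+.07,.332]); r.servo_line(E_,speed=.15); r.servo_line([E_[0],E_[1],.45],speed=.25)
snap('scene','s2.png');snap('side','d2.png')
print(r.sense()['clock'])
x=[load(f)['frame'][v-60:v+65,u-75:u+75,::-1] for f,u,v in(('s2.png',375,220),('d2.png',385,205))]
cv2.imwrite('pics/c2.png',cv2.resize(np.hstack(x),None,fx=2.6,fy=2.6,interpolation=cv2.INTER_CUBIC))
E
```

```text
sawhandle [0.67748071 0.08038578 0.0395483 ] sawbase [ 0.37711967 -0.08693685  0.03      ] [ 0.35756634 -0.14059681  0.06      ]
[ 0.4490991  -0.21025496  0.332     ]
7.65 [ 0.44898944 -0.21034115  0.33344977] [ 0.3 -0.6  1. ]
0.45 [ 0.4 -0.2  0.2]
0.37 [-0.4 -0.5  0.1]
0.29 [ 4.1 10.4  2.8]
0.21 [-2.1  4.   0.6]
0.13 [ 0.8  2.9 -0.5]
0.05 [ 1.1  4.8 -0.9]
-0.02 [0.3 0.6 0.4]
-0.1 [-0.3  0.5 -0.7]
-0.18 [-0.6 -0.4  0.4]
-0.26 [-0.7  0.5  0.7]
-0.34 [ 0.   0.7 -0.2]
-0.42 [-0.4 -0.1 -0.4]
12.125
```

View pics/c2.png

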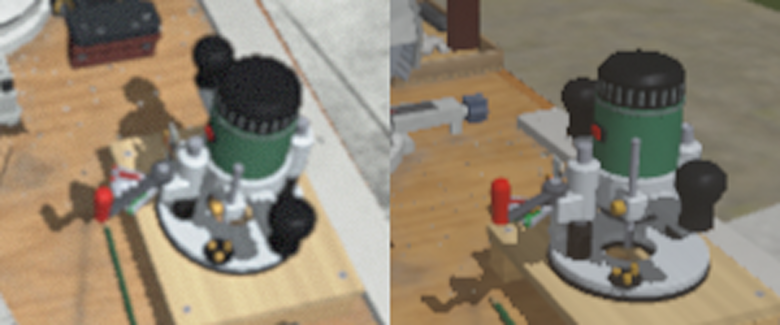

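The lever now points to the green side, with the knob at about (340,236) in the scene view. Next is a closer, flatter look at the depth scale.

```bash
python3 - <<'E'
from fit import *
g=W([-.080-.075*np.cos(.45),-.075*np.sin(.45),.176]); print('green knob pred',proj(a,g),proj(b,g))
P,O=[.385,-.195,.29],[0,135,0]
q=r.inverse_kinematics(P,O); print(q)
r.reach([.36,-.18,.40],[0,145,0]); r.servo_line(P,O,speed=.2); r.wait(.2)
s=snap('wrist','w2.png'); z=r.sense(); print(z['clock'],z['contact_force'].round(1))
u,v=map(int,proj(s,W([-.058,.04,.125]))); print(u,v)
im=s['frame'][max(v-50,0):v+50,u-65:u+65,::-1]; print(u-65,max(v-50,0),im.shape)
cv2.imwrite('pics/w2c.png',cv2.resize(im,None,fx=6,fy=6,interpolation=cv2.INTER_CUBIC)[:600])
E
```

```text
green knob pred (np.float64(337.8282550297343), np.float64(232.91209172334123)) (np.float64(350.37129832571486), np.float64(213.548429765201))
[ -42.08303001  -39.51402672  123.34477932   31.96613504   63.52754191
 -138.10536495]
13.7833 [-0.8 -0.   0.2]
226 197
161 147 (100, 130, 3)
```

View pics/w2c.png

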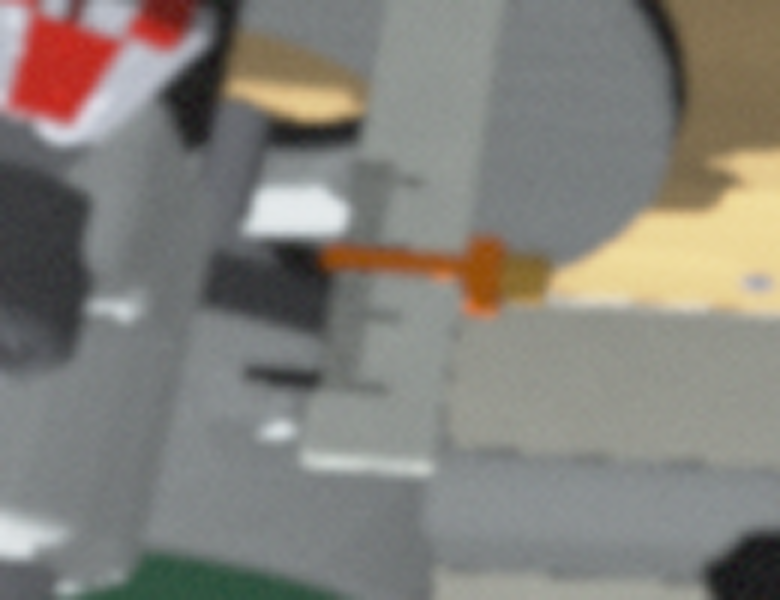

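The marker line runs from (320,258) to (465,265) in the crop, and the pointer tip is at (320,378). Next I'll triangulate both.

```bash
python3 - <<'E'
from fit import *
s=load('w2.png')
t=tri((w,225.6,179.3),(s,214.3,210)); m=tri((w,223.8,167.6),(s,214.5,190)); print('tri',J(t),J(m))
# plane x_j = c for each
def atx(cam,u,v,X):
    c,d=ray(cam,u,v); n=np.array([np.cos(p[2]),np.sin(p[2]),0]); L=(X-(c-np.array([p[0],p[1],0]))@n)/(d@n); return J(c+L*d)
tj=J(atz(s,214.3,210,.136)); print('tip@.136',tj)
for X in(-.062,-.058,tj[0],-.054,-.050):
    print(X,[atx(s,u,v,X)[2].round(4) for u,v in((214.3,210),(214.5,190),(225.5,211.7),(225.5,199.5),(227,177.3))],
      [atx(w,u,v,X)[2].round(4) for u,v in((225.6,179.3),(223.8,167.6))])
E
```

```text
tri [-0.05881962  0.03499075  0.13649384] [-0.05716536  0.03081566  0.1191178 ]
tip@.136 [-0.05767706  0.03278092  0.136     ]
-0.062 [np.float64(0.1378), np.float64(0.1215), np.float64(0.1385), np.float64(0.1287), np.float64(0.1096)] [np.float64(0.1392), np.float64(0.1233)]
-0.058 [np.float64(0.1361), np.float64(0.1195), np.float64(0.1369), np.float64(0.1268), np.float64(0.1074)] [np.float64(0.136), np.float64(0.1199)]
-0.05767705969189319 [np.float64(0.136), np.float64(0.1194), np.float64(0.1367), np.float64(0.1267), np.float64(0.1072)] [np.float64(0.1357), np.float64(0.1196)]
-0.054 [np.float64(0.1345), np.float64(0.1175), np.float64(0.1352), np.float64(0.125), np.float64(0.1051)] [np.float64(0.1328), np.float64(0.1164)]
-0.05 [np.float64(0.1328), np.float64(0.1155), np.float64(0.1336), np.float64(0.1231), np.float64(0.1029)] [np.float64(0.1296), np.float64(0.113)]
```

```bash
python3 - <<'E'
from fit import *
O=[180,0,180+np.degrees(p[2])]
r.servo_line([.36,-.18,.42],speed=.25)
T=W([0,0,0])
r.reach([T[0],T[1],.50],O); r.servo_line([T[0],T[1],.438],speed=.12); r.wait(.2)
f0=r.sense()['contact_force'][2]; zc=.438; print(f0,r.sense()['tcp_pos'])
while zc>.420:
    zc-=.001; r.servo_line([T[0],T[1],zc],speed=.02); z=r.sense(); f=z['contact_force'][2]-f0
    if f>2.5: break
z0=z['tcp_pos'][2]; print('contact',zc,z0,f)
tgt=z0-.0166
while True:
    z=r.sense(); e=z['tcp_pos'][2]-tgt
    if e<.0005 or zc<z0-.030: break
    zc-=min(.003,max(e*.8,.0004)); r.servo_line([T[0],T[1],zc],speed=.03); r.wait(.1)
    z=r.sense(); print(round(zc,4),(z0-z['tcp_pos'][2]).round(4),z['contact_force'].round(1))
r.wait(.3); z=r.sense(); print(z['clock'],z0-z['tcp_pos'][2],z['contact_force'],z['tcp_pos'])
snap('side','d3.png');snap('scene','s3.png');snap('wrist','w3.png')
d=load('d3.png'); A=cv2.resize(d['frame'][110:260,310:470,::-1],None,fx=2.4,fy=2.4,interpolation=cv2.INTER_CUBIC)
B=cv2.resize(load('w3.png')['frame'][:,:,::-1],(int(640*.6),360)) 
cv2.imwrite('pics/c3.png',np.hstack([A,B]))
E
```

```text
-0.06865528457641426 [ 0.57997186 -0.31325054  0.43950129]
contact 0.428 0.4284575074287947 2.533337589371683
0.425 0.0019 [-0.5  0.8  5.2]
0.422 0.0046 [-1.9  0.7  6.9]
0.419 0.0074 [-1.6  1.1  6.5]
0.416 0.0101 [-1.6  0.5  8.2]
0.413 0.0129 [-1.7  0.3  7.7]
0.41 0.0156 [-2.4  0.8  8. ]
0.4093 0.0161 [-2.8  1.4  9.9]
0.4088 0.0163 [-2.2  1.5 10.6]
22.125 0.01636759420035333 [-2.20044926  0.45459759 11.55107663] [ 0.57959285 -0.3129763   0.41208991]
```

View pics/c3.png

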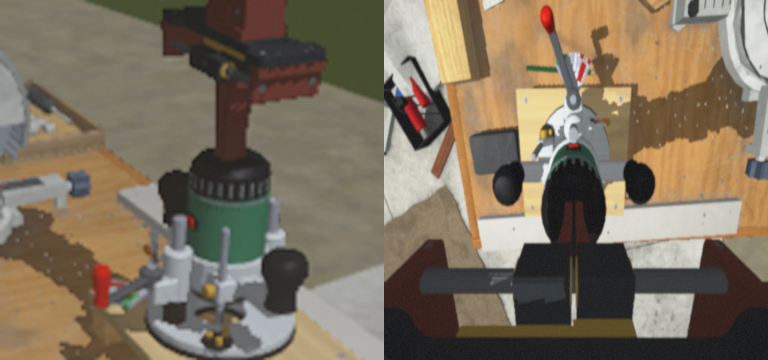

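The side view shows the head pressed down under the fingertips and the lever still on green. Measured plunge is about 16.4 mm at 11 N, against a marker gap of about 16.7 mm, so I'm handing in.

```bash
python3 -c "
from station import r
z=r.sense();print(z['tcp_pos'],z['contact_force']);print(r.hand_in())"
```

```text
[ 0.5795783  -0.31297669  0.41210504] [-2.8256359   1.39151196  9.2800591 ]
the job is handed in; nothing more can be done
None
```

I handed the job in with the lever in the green notch and the arm still pressing the router down about 16.4 mm at 9–11 N; I put the marker about 16.7 mm down, but couldn't see the pointer against it while pressing, and no verdict came back.

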